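Latch the sprung lid of the milling-disc case

TASK

Shut the blue lid of the milling-disc case and secure it with both orange turnbuttons: press the sprung lid right down and, while it is down, turn each button fully forward until its nose sits straight under its steel keeper, so that the lid stays shut by itself. Leave the other things on the table where they are.

Things in the scene. Friction and masses are not known exactly. Their poses are not given: they have to be found in the camera images.
- mat: Dark foam mat under the case, 225 x 280 mm, 30 mm thick, stuck to the table; origin at table height below the case's origin. The foam is soft: the whole case, keepers and all, sinks straight down under a load, about 2 mm for every 3 N, up to 20 mm, and comes up again. It cannot slide.
- case: White case for milling discs. Origin: centre of its underside (20 to 30 mm above the table unless pressed); x points from its front (keepers, robot's side) to the hinges, y to its left, z up. 180 (x) x 260 (y) mm, rim at case z = 60 mm. Its blue lid is hinged about the line x = +90, z = 60 mm and, shut, covers the whole case with its top at z = 70 mm.
- lid (a joint): Angle of the lid (rad): 0 = fully shut (a hard stop), grows as the front edge rises. A spring pops it up to about 0.2 whenever nothing holds it; against the case, pressed at the line of the pivots, it takes 8 to 12 N to reach the stop.
- lid_front (a point): Middle of the lid's front edge, on its top face (180 mm from the hinge line). The lid is a plate 10 mm thick, opaque blue over its front 112 mm, with a clear solid window behind.
- turn_left (a joint): Angle of the left orange turnbutton (rad): 0 = points straight forward (case -x), its nose over the lid's front edge, a hard stop; at 1.57 it lies along the front edge, pointing to the case's middle (-y). Stays where it is left; turns with 1 to 3 N of push.
- turn_right (a joint): The same for the right turnbutton, mirrored: at 1.57 it points to the case's middle (+y).
- turn_left_pivot (a point): Pivot of the left turnbutton on the lid's top face, 118 mm from the hinge line, at case y = +90 mm. The button is a flat orange bar carried by the lid: 16 mm wide, its underside 1 mm and its top 11 mm above the lid, from a round boss (26 mm across, 14 mm high) at the pivot to the tip 82 mm away; pointing forward it reaches 20 mm past the lid's front edge.
- turn_left_tip (a point): Top of the tip of the left turnbutton, on its centre line.
- keeper_left_top (a point): Middle of the top of the left steel keeper, a hook fixed on the case's front: a plate 28 (x) x 30 (y) x 6 mm, centred at case x = -110, y = +90 mm, top at case z = 90 mm, on a post 10 mm thick at its front. The plate starts 6 mm ahead of the lid's edge, and its underside is 3 mm above the turnbutton's top when the lid is fully shut: only then can the nose swing in under it, from either side.
- turn_right_pivot (a point): Pivot of the right turnbutton on the lid's top face, 118 mm from the hinge line, at case y = -90 mm. The button is a flat orange bar carried by the lid: 16 mm wide, its underside 1 mm and its top 11 mm above the lid, from a round boss (26 mm across, 14 mm high) at the pivot to the tip 82 mm away; pointing forward it reaches 20 mm past the lid's front edge.
- turn_right_tip (a point): Top of the tip of the right turnbutton, on its centre line.
- keeper_right_top (a point): Middle of the top of the right steel keeper, a hook fixed on the case's front: a plate 28 (x) x 30 (y) x 6 mm, centred at case x = -110, y = -90 mm, top at case z = 90 mm, on a post 10 mm thick at its front. The plate starts 6 mm ahead of the lid's edge, and its underside is 3 mm above the turnbutton's top when the lid is fully shut: only then can the nose swing in under it, from either side.
- jaw_plaster: Bystander: cream plaster jaw model, about 46 x 52 mm, 28 mm high; origin at its underside.
- jaw_yellow: Bystander: yellow jaw model, about 46 x 52 mm, 28 mm high; origin at its underside.
- blank: Bystander: white milling disc lying flat on the table, 98 mm across, 18 mm high; origin at its underside.
- stain_jar: Bystander: jar with a red cap, 40 mm across, 45 mm high; origin at its underside.
- mouse: Bystander: black computer mouse, 100 x 58 mm, 26 mm high; origin at its underside.
- driver: Bystander: small screwdriver, 150 mm long, lying; origin at its underside or along its shaft.
- ring_red: Bystander: red ring, 48 mm across, 14 mm high; origin at its underside.

How it is judged:
At the end, for the whole second after the job is handed in: The lid is shut (lid angle under 0.03 rad) and both turnbuttons point straight forward under their keepers (angles under 0.17 rad) (value of joint lid below 0.03 rad and value of joint each of turn_left, turn_right below 0.17 rad); the robot touches nothing.
It fails at once if a bystander is moved more than 30 mm (distance of any of jaw_plaster, jaw_yellow, blank, stain_jar, mouse, driver, ring_red from where it was at the start of the episode above 0.03 m).
It also fails if it takes over 40 s, if anything falls off the work surface, if the arm or the gripper's body presses on something with over 40 N, if the wrist force passes 120 N, or if a joint passes its speed limit or range.

ROBOT

A 6-joint arm with a two-finger parallel gripper is mounted at the origin on the work surface. World frame = base frame: x ahead of the robot, y to its left, z up, the work surface at z = 0. Lengths are in m, angles in rad, forces in N, time in s.
With the tool pointing down it reaches from about 0.35 to 0.975 m from the base axis. Payload 4.9 kg.
Tool frame: the origin (TCP) lies on the centre line of the jaws, within the pads' length; the fingertips stand 25 mm ahead of it and the grasp point (between the pads) lies 6 mm ahead of it (bot.tcp_to_tips is the distance from the TCP to the fingertips, in m); z points along the fingers, y is the line along which they close (so a half turn about z gives the same grasp; the last joint's range is limited). The gripper opens to 85 mm and grips with 20 to 120 N. Pads are 22 mm wide; open, the fingers measure 114 mm over their backs; the gripper's body (76 mm by 85 mm) begins 54 mm behind the grasp point. The pads swing forward as they close: fully open they stand 13 mm farther back than shut.
Start: joints at [1.218, 0.053, 1.613, -0, 1.476, -0.119], TCP at [0.145, 0.608, 0.256] pointing down, gripper open.
Joint ranges: [-3.01, 3.01], [-1.01, 2.22], [0.06, 2.58], [-1.02, 4.17], [0.09, 2.62], [-3.14, 3.14]. Speed limits (rad/s): [2.57, 2.57, 3.14, 3.14, 3.14, 3.14].

INTERFACE

Orientations are given as a 3x3 rotation matrix whose columns are the frame's x, y, z axes.
In Python, from workcell import bot gives the robot as it stands. The module is installed in compiled form; this text tells all that it offers.
- The arm moves only by the shell command python3 -m jog 'ROWS'. ROWS is JSON, a list that holds one entry, the list of rows, each a list of 5 numbers: the finger opening in mm, from 0 to 85.4, then the shift along the world's x, y, z in mm, then the turn about the world's z in rad. In form: [[[grip, tx, ty, tz, turn], ...]]. A call has 1 to 10 rows; each row is the pose to reach, as a shift and turn from the pose commanded when the call began; what a row does not reach only later rows make up. A row lasts 1/10 s, in which the tool goes at most 50 mm and 8.59 degrees, less where a joint would pass 70% of its speed; a pose out of reach is approached as far as the arm can. A call with a gripper value outside its range is refused whole. The fingers move at their own pace and stop on an object; the grip force is fixed at half the most. Time passes only in rows, so rows that repeat a pose let the fingers close. It gives the time, the measured TCP pose, the force, the opening and the grip force at its end, in the units of the state.
- bot.get_state(): the state, without advancing time (a new reading comes with each control period).
- bot.camera(name): name is "scene" or "side" or "wrist"; returns a dict with "image" (400x640x3 uint8, red, green, blue), "intrinsics" (3x3 intrinsics, pixels), "distortion" ([k1, k2, p1, p2, k3] as OpenCV has them; the pictures are not rectified), "R" (3x3) and "t" (3): a world point X has camera coordinates R X + t; the wrist camera has in their place "tool_from_camera" (4x4, takes a point from camera to tool coordinates, whose origin is the TCP and whose axes are the flange's). Camera axes: x right, y down, z forward; pixel columns grow to the right and rows downward; lengths in m; the calibration is good to about 2 mm. A picture is of the moment at which its call begins: read the wrist's pose just before it. There is no depth.
- bot.finish_job(): hands the job in; it is judged then, once.
The state is a dict: "t": time; "q": joint angles; "dq": joint speeds; "joint_torque": joint torques, N m; "tcp_pos": TCP position; "ee_rot": TCP orientation; "contact_force": force on the tool from outside, world axes, zero at the start; "wrist_torque": the same for the moment, N m; "finger_gap": finger opening in m; "gripper_force": force on a finger pad.
Only numpy, scipy, OpenCV 4.12 (cv2) and the standard library are available. Lean on these libraries where they do the work, as an engineer would, in place of code of your own. Each camera call takes 0.05 s, during which the arm holds its last target. There are 200 camera calls.

## Working session

There is one attempt and no reset: what is moved stays moved. The work goes in short steps, Python scripts to look and compute and a shell command to move; the robot and the scene stay as the last step left them, time stands still between calls to the robot, and variables do not carry over. Pictures are saved under pics/ and viewed, at most 10 in all, crops included, and the job is handed in when it is done.

```bash
mkdir -p pics; cat > h.py <<'E'
import numpy as np, cv2
from workcell import bot
def cam(n):
    s=bot.get_state(); c=bot.camera(n)
    K=np.array(c["intrinsics"]);D=np.array(c["distortion"])
    if n=="wrist":
        T=np.array(c["tool_from_camera"]);Rw=np.array(s["ee_rot"])
        Rc=Rw@T[:3,:3];o=Rw@T[:3,3]+np.array(s["tcp_pos"])
    else:
        R=np.array(c["R"]);t=np.array(c["t"]);Rc=R.T;o=-R.T@t
    return dict(im=np.array(c["image"]),K=K,D=D,Rc=Rc,o=o)
def ray(c,uv):
    p=cv2.undistortPoints(np.array(uv,float).reshape(-1,1,2),c["K"],c["D"]).reshape(-1,2)
    d=np.c_[p,np.ones(len(p))]@c["Rc"].T
    return d/np.linalg.norm(d,axis=1,keepdims=True)
def plane(c,uv,z):
    d=ray(c,uv);return c["o"]+d*((z-c["o"][2])/d[:,2])[:,None]
def tri(c1,u1,c2,u2):
    out=[]
    for a,b in zip(ray(c1,u1),ray(c2,u2)):
        A=np.c_[a,-b];x=np.linalg.lstsq(A,c2["o"]-c1["o"],rcond=None)[0]
        P,Q=c1["o"]+a*x[0],c2["o"]+b*x[1];out.append(np.r_[(P+Q)/2,np.linalg.norm(P-Q)])
    return np.array(out)
def proj(c,X):
    R=c["Rc"].T
    return cv2.projectPoints(np.array(X,float).reshape(-1,3),cv2.Rodrigues(R)[0],-R@c["o"],c["K"],c["D"])[0].reshape(-1,2)
def save(c,name): cv2.imwrite("pics/"+name,c["im"][:,:,::-1])
E
python3 - <<'E'
from h import *
import pickle
d={}
for n in("scene","side","wrist"):
    d[n]=cam(n);save(d[n],n+"0.png");print(n,d[n]["o"].round(3),d[n]["Rc"][:,2].round(2))
pickle.dump(d,open("c0.pkl","wb"))
s=bot.get_state();print(s["t"],s["tcp_pos"],np.array(s["ee_rot"]).round(2),s["finger_gap"],bot.tcp_to_tips)
E
```

```text
scene [1.174 0.493 0.811] [-0.61 -0.45 -0.65]
side [-0.173 -0.701  0.863] [ 0.55  0.58 -0.61]
wrist [0.073 0.624 0.372] [ 0.28 -0.07 -0.96]
0.15 [0.14466515 0.60755188 0.25532763] [[-0.97  0.23 -0.  ]
 [ 0.23  0.97 -0.  ]
 [ 0.   -0.   -1.  ]] 0.08512475747489386 0.025
```

View pics/scene0.png

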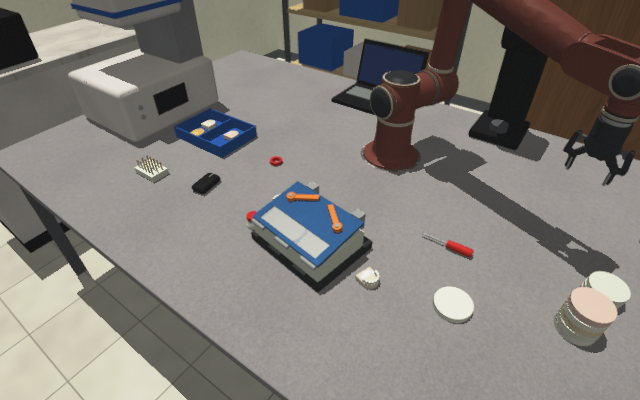

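View pics/side0.png

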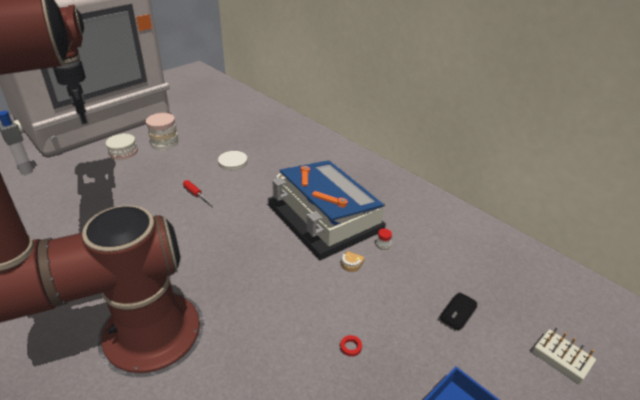

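The scene view shows the case at about (305,235): the left button's boss at (337,227) with its tip near (333,207), and the right button's boss at (291,196) with its tip near (318,198). In the side view the case is at (325,205), with bosses at about (342,202) for the right and (305,170) for the left. I'll enlarge both.

```bash
python3 - <<'E'
from h import *
import pickle
d=pickle.load(open("c0.pkl","rb"))
a=d["scene"]["im"][170:290,235:385];b=d["side"]["im"][150:260,260:400]
A=cv2.resize(a,None,fx=4,fy=4,interpolation=3)[:440];B=cv2.resize(b,None,fx=4,fy=4,interpolation=3)
cv2.imwrite("pics/a.png",A[:,:,::-1]);cv2.imwrite("pics/b.png",B[:,:,::-1])
for n in("scene","side"):
    im=d[n]["im"];h=cv2.cvtColor(im,cv2.COLOR_RGB2HSV)
    m=cv2.inRange(h,(5,150,120),(16,255,255))
    k,l,st,ce=cv2.connectedComponentsWithStats(m)
    for i in range(1,k):
        if st[i,4]>25:
            ys,xs=np.where(l==i);r=cv2.minAreaRect(np.c_[xs,ys].astype(np.float32))
            print(n,st[i],r)
E
```

```text
scene [287 192  32   8 133] ((302.5, 195.5), (7.0, 31.0), 90.0)
scene [328 205  14  27 144] ((334.8701477050781, 217.55470275878906), (27.145925521850586, 8.477311134338379), 76.60750579833984)
side [137  15  14  15 166] ((143.9423065185547, 22.21154022216797), (13.335897445678711, 12.355316162109375), 78.69007110595703)
side [302 167   7  19  91] ((305.0, 176.0), (18.0, 6.0), 90.0)
side [313 192  34  15 165] ((329.0314636230469, 199.009765625), (34.1847038269043, 6.257316589355469), 17.2414608001709)
```

View pics/a.png

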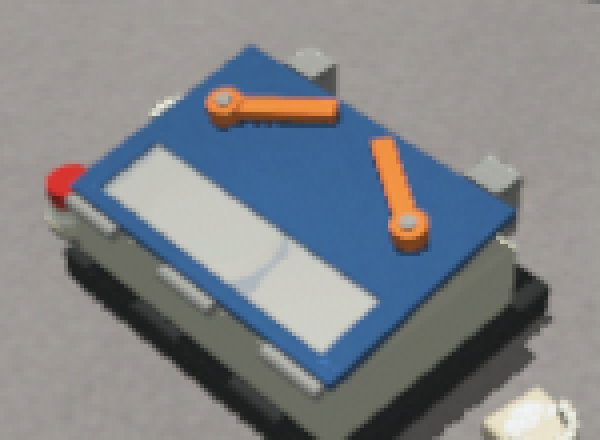

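View pics/b.png

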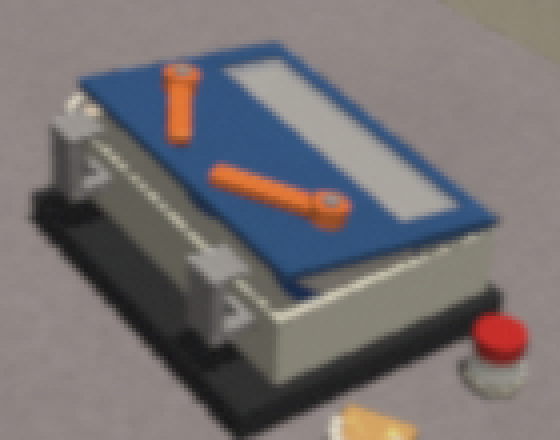

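The crops (4x, offsets (235,170) and (260,150)) show the lid popped up with both buttons turned inward. The left one is about halfway and the right one is nearer along the edge. The keepers stand at the front, at scene crop (315,58) and (497,168), side crop (217,262) and (77,127). Next I triangulate.

```bash
python3 - <<'E'
from h import *
import pickle
d=pickle.load(open("c0.pkl","rb"))
N=["lidFR","lidFL","lidBL","lidBR","bossR","bossL","tipR","tipL","keepR","keepL"]
S=np.array([[252,45],[516,213],[331,387],[75,186],[223,100],[409,223],[338,108],[384,140],[315,58],[497,166]])/4+[235-.4,170-.4]
T=np.array([[292,277],[80,80],[277,43],[497,219],[332,198],[182,72],[213,173],[179,140],[217,262],[77,127]])/4+[260-.4,150-.4]
P=tri(d["scene"],S,d["side"],T)
for n,p in zip(N,P):print(n,(p*1e3).round(0))
P=dict(zip(N,P[:,:3]))
for a,b in [("lidFR","lidFL"),("lidBL","lidBR"),("lidFL","lidBL"),("lidFR","lidBR"),("bossR","bossL"),("keepR","keepL"),("bossR","tipR"),("bossL","tipL")]:
    v=P[b]-P[a];print(a,b,np.linalg.norm(v*1e3).round(),np.degrees(np.arctan2(v[1],v[0])).round(1))
E
```

```text
lidFR [472. -89. 121.   8.]
lidFL [514. 168. 120.   4.]
lidBL [687. 141.  91.   4.]
lidBR [ 644. -115.   92.    7.]
bossR [542. -57. 129.   4.]
bossL [569. 120. 127.   4.]
tipR [502.  15. 129.   5.]
tipL [511.  59. 127.   6.]
keepR [452. -43. 116.   6.]
keepL [479. 131. 116.   8.]
lidFR lidFL 261.0 80.6
lidBL lidBR 259.0 -99.5
lidFL lidBL 177.0 -9.1
lidFR lidBR 177.0 -8.5
bossR bossL 179.0 81.2
keepR keepL 176.0 81.2
bossR tipR 82.0 119.0
bossL tipL 84.0 -134.0
```

Sizes check (lid 261x177, pivots 179 apart, buttons 82 to 84 mm). The case yaw is about -9°, its centre about (577, 27) and its base at z≈26 mm, and both buttons stand near 0.9 rad. Plan: with closed fingertips, press the lid on the inner side of a button, then sweep the button forward while pressed, the left one first.

```bash
python3 -m jog '[[[0,29,-39,0,0.02],[0,58,-78,0,0.04],[0,87,-117,0,0.077],[0,116,-156,0,0.077],[0,145,-195,0,0.077],[0,174,-234,0,0.077],[0,203,-273,0,0.077],[0,232,-312,0,0.077],[0,261,-351,0,0.077],[0,290,-390,0,0.077]]]'; python3 -m jog '[[[0,29,-39,0,0],[0,58,-78,0,0],[0,87,-117,0,0],[0,118,-157,0,0],[0,118,-157,-40,0],[0,118,-157,-80,0],[0,118,-157,-95,0],[0,118,-157,-95,0],[0,118,-157,-95,0]]]'; python3 - <<'E'
from h import *
import pickle
s=bot.get_state();print(np.array(s["ee_rot"]).round(3),s["tcp_pos"])
d={}
ims=[]
for n,(x,y) in(("scene",(235,150)),("side",(260,120))):
    d[n]=cam(n);ims.append(cv2.resize(d[n]["im"][y:y+140,x:x+130],None,fx=3,fy=3,interpolation=3))
    o,=proj(d[n],np.array(s["tcp_pos"])-[0,0,.025]);print(n,o)
cv2.imwrite("pics/c.png",np.hstack(ims)[:,:,::-1])
E
```

```text
t: 1.15
tcp_pos: [0.4354, 0.2161, 0.2562]
ee_rot: [[-0.988, 0.156, 0.0], [0.156, 0.988, 0.0], [-0.0, 0.0, -1.0]]
contact_force: [0.6, 0.8, 0.2]
finger_gap: -0.0003
gripper_force: 0.0
t: 2.05
tcp_pos: [0.5534, 0.0613, 0.1626]
ee_rot: [[-0.988, 0.156, 0.002], [0.156, 0.988, -0.0], [-0.002, 0.0, -1.0]]
contact_force: [1.0, 0.1, 0.3]
finger_gap: 0.0002
gripper_force: 0.0
[[-0.988  0.156  0.002]
 [ 0.156  0.988 -0.   ]
 [-0.002  0.    -1.   ]] [0.55335361 0.0612927  0.16260504]
scene [321.41567255 210.47550262]
side [314.25258069 175.16693451]
```

View pics/c.png

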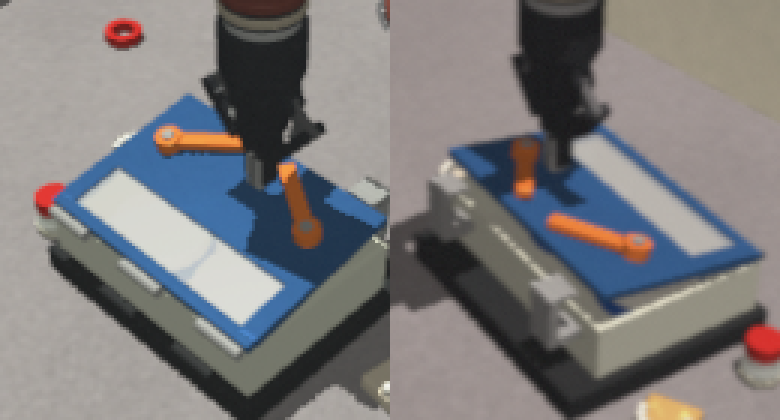

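The fingertips (scene crop (259,182), side crop (163,165)) hang clear on the inner, back side of the left button. Descending onto the lid.

```bash
python3 -m jog '[[[0,0,0,-8,0],[0,0,0,-16,0],[0,0,0,-22,0],[0,0,0,-28,0],[0,0,0,-34,0],[0,0,0,-38,0],[0,0,0,-38,0]]]';  python3 -m jog '[[[0,0,0,-4,0],[0,0,0,-8,0],[0,0,0,-8,0],[0,0,0,-8,0]]]'
```

```text
t: 2.85
tcp_pos: [0.5521, 0.0612, 0.123]
ee_rot: [[-0.988, 0.156, -0.002], [0.156, 0.988, 0.0], [0.002, 0.0, -1.0]]
contact_force: [-4.4, 0.7, 6.3]
finger_gap: -0.0001
gripper_force: 3.0
t: 3.25
tcp_pos: [0.5522, 0.0612, 0.1157]
ee_rot: [[-0.988, 0.156, -0.002], [0.156, 0.988, 0.0], [0.002, 0.0, -1.0]]
contact_force: [-4.5, 0.3, 8.3]
finger_gap: -0.0002
gripper_force: 3.9
```

```bash
python3 -m jog '[[[0,0,0,-3,0],[0,0,0,-5,0],[0,0,0,-5,0],[0,0,0,-5,0]]]'; python3 -m jog '[[[0,0,0,-2,0],[0,0,0,-3,0],[0,0,0,-3,0]]]'
```

```text
t: 3.65
tcp_pos: [0.5524, 0.0612, 0.1117]
ee_rot: [[-0.988, 0.156, -0.002], [0.156, 0.988, 0.0], [0.002, -0.0, -1.0]]
contact_force: [-8.1, 0.8, 11.9]
finger_gap: 0.0001
gripper_force: 6.1
t: 3.95
tcp_pos: [0.5524, 0.0612, 0.1092]
ee_rot: [[-0.988, 0.156, -0.002], [0.156, 0.988, 0.0], [0.002, -0.0, -1.0]]
contact_force: [-9.4, 0.7, 15.9]
finger_gap: 0.0002
gripper_force: 7.9
```

The slope is now 1.6 N/mm, which is the foam alone, so the lid is on its stop. I'll sweep the left button forward.

```bash
python3 -m jog '[[[0,-3,3,-1,0],[0,-6,6,-1,0],[0,-10,9,-1,0],[0,-13,13,-1,0],[0,-17,17,-1,0],[0,-21,21,-1,0],[0,-21,21,-1,0]]]'; python3 -m jog '[[[0,-3,5,0,0],[0,-6,10,0,0],[0,-7,14,0,0],[0,-7,18,0,0],[0,-7,18,0,0]]]'
```

```text
t: 4.65
tcp_pos: [0.5371, 0.0802, 0.1114]
ee_rot: [[-0.988, 0.156, 0.014], [0.156, 0.988, -0.005], [-0.015, -0.002, -1.0]]
contact_force: [4.8, -6.3, 12.2]
finger_gap: 0.0002
gripper_force: 6.9
t: 5.15
tcp_pos: [0.5286, 0.0979, 0.1105]
ee_rot: [[-0.988, 0.155, 0.009], [0.155, 0.988, -0.006], [-0.01, -0.004, -1.0]]
contact_force: [-0.3, -9.7, 13.3]
finger_gap: 0.0002
gripper_force: 7.6
```

```bash
python3 -m jog '[[[0,0,0,-2,0],[0,1,3,-2,0],[0,1,6,-2,0],[0,1,8,-2,0],[0,1,8,-2,0]]]'; python3 - <<'E'
from h import *
ims=[]
for n,(x,y) in(("scene",(235,150)),("side",(260,120))):
    c=cam(n);ims.append(cv2.resize(c["im"][y:y+140,x:x+130],None,fx=3,fy=3,interpolation=3))
cv2.imwrite("pics/d.png",np.hstack(ims)[:,:,::-1])
E
```

```text
t: 5.65
tcp_pos: [0.5292, 0.1052, 0.1086]
ee_rot: [[-0.988, 0.156, 0.007], [0.155, 0.988, -0.007], [-0.008, -0.006, -1.0]]
contact_force: [-2.4, -11.6, 16.4]
finger_gap: 0.0002
gripper_force: 9.1
```

View pics/d.png

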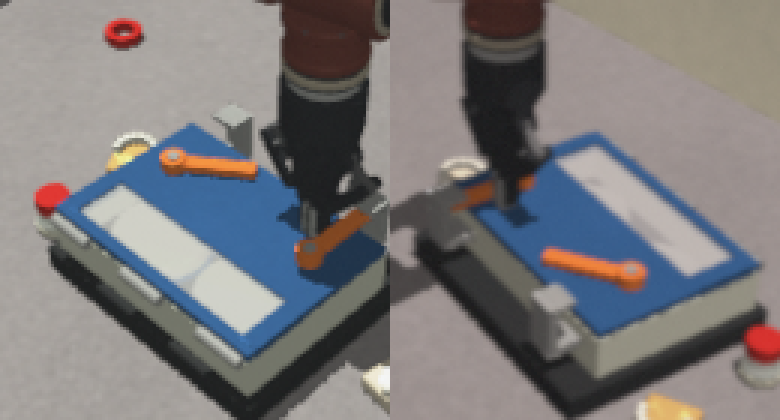

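The lid is down, and the left bar now reaches into the keeper at scene crop (375,210). I'll push a little more to find the stop.

```bash
python3 -m jog '[[[0,0,2,0,0],[0,1,4,0,0],[0,1,4,0,0]]]'; python3 -m jog '[[[0,0,2,0,0],[0,1,4,0,0],[0,1,4,0,0]]]'
```

```text
t: 6.05
tcp_pos: [0.5294, 0.1065, 0.108]
ee_rot: [[-0.988, 0.155, 0.004], [0.155, 0.988, -0.014], [-0.006, -0.013, -1.0]]
contact_force: [-4.4, -21.9, 18.1]
finger_gap: -0.0
gripper_force: 14.8
t: 6.35
tcp_pos: [0.5295, 0.1074, 0.1074]
ee_rot: [[-0.988, 0.155, 0.001], [0.155, 0.988, -0.021], [-0.004, -0.02, -1.0]]
contact_force: [-7.4, -32.2, 17.7]
finger_gap: 0.0004
gripper_force: 20.0
```

That is the hard stop: the force rose with hardly any motion. Backing off, lifting and moving to the mirror spot for the right button.

```bash
python3 -m jog '[[[0,-1,-8,0,0],[0,-2,-14,0,0],[0,-2,-14,20,0],[0,-2,-14,50,0],[0,5,-55,50,0],[0,15,-100,50,0],[0,15,-114,50,0],[0,15,-114,50,0],[0,15,-114,50,0]]]'; python3 - <<'E'
from h import *
ims=[]
for n,(x,y) in(("scene",(235,150)),("side",(260,120))):
    c=cam(n);ims.append(cv2.resize(c["im"][y:y+140,x:x+130],None,fx=3,fy=3,interpolation=3))
cv2.imwrite("pics/e.png",np.hstack(ims)[:,:,::-1])
E
```

```text
t: 7.25
tcp_pos: [0.5423, 0.0024, 0.1535]
ee_rot: [[-0.988, 0.157, -0.001], [0.157, 0.988, 0.001], [0.001, 0.001, -1.0]]
contact_force: [-0.2, -0.3, -0.3]
finger_gap: -0.0005
gripper_force: 0.0
```

View pics/e.png

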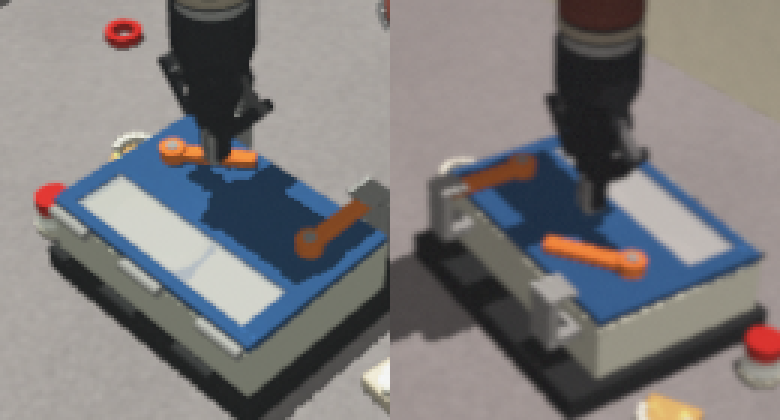

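The left button is held under its keeper and the lid stays low. The fingertips are behind the right bar with about 10 mm of clearance. Pressing down.

```bash
python3 -m jog '[[[0,0,0,-15,0],[0,0,0,-25,0],[0,0,0,-30,0],[0,0,0,-35,0],[0,0,0,-40,0],[0,0,0,-44,0],[0,0,0,-44,0]]]';  python3 -m jog '[[[0,0,0,-2,0],[0,0,0,-4,0],[0,0,0,-4,0],[0,0,0,-4,0]]]'
```

```text
t: 8.05
tcp_pos: [0.5422, 0.0025, 0.1113]
ee_rot: [[-0.988, 0.156, -0.003], [0.156, 0.988, 0.001], [0.003, 0.0, -1.0]]
contact_force: [-8.8, 2.6, 13.0]
finger_gap: 0.0
gripper_force: 6.2
t: 8.45
tcp_pos: [0.5422, 0.0025, 0.1086]
ee_rot: [[-0.988, 0.156, -0.003], [0.156, 0.988, 0.001], [0.003, 0.0, -1.0]]
contact_force: [-11.4, 2.5, 16.6]
finger_gap: 0.0003
gripper_force: 8.4
```

```bash
python3 -m jog '[[[0,-4,-2,-1,0],[0,-8,-4,-1,0],[0,-12,-6,-1,0],[0,-17,-9,-1,0],[0,-22,-11,-1,0],[0,-26,-14,-1,0],[0,-26,-14,-1,0]]]'; python3 -m jog '[[[0,-4,-4,-1,0],[0,-8,-8,-1,0],[0,-11,-12,-1,0],[0,-12,-15,-1,0],[0,-12,-15,-1,0]]]';python3 -m jog '[[[0,0,-3,-1,0],[0,-1,-6,-1,0],[0,-1,-8,-1,0],[0,-1,-8,-1,0]]]'
```

```text
t: 9.15
tcp_pos: [0.5228, -0.0113, 0.1112]
ee_rot: [[-0.987, 0.157, 0.016], [0.157, 0.988, 0.002], [-0.016, 0.004, -1.0]]
contact_force: [5.9, 5.4, 11.9]
finger_gap: -0.0
gripper_force: 7.1
t: 9.65
tcp_pos: [0.5099, -0.0256, 0.1097]
ee_rot: [[-0.988, 0.157, 0.013], [0.157, 0.988, 0.004], [-0.012, 0.006, -1.0]]
contact_force: [3.7, 10.1, 15.3]
finger_gap: -0.0001
gripper_force: 8.2
t: 10.05
tcp_pos: [0.5083, -0.0318, 0.1084]
ee_rot: [[-0.988, 0.157, 0.011], [0.157, 0.988, 0.008], [-0.01, 0.01, -1.0]]
contact_force: [2.0, 16.2, 17.5]
finger_gap: -0.0
gripper_force: 11.9
```

```bash
python3 -m jog '[[[0,0,-3,0,0],[0,-1,-6,0,0],[0,-1,-6,0,0]]]'; python3 -m jog '[[[0,1,8,0,0],[0,2,16,0,0],[0,2,17,20,0],[0,2,17,60,0],[0,2,17,110,0],[0,2,17,150,0],[0,2,17,150,0],[0,2,17,150,0]]]'; python3 - <<'E'
from h import *
ims=[]
for n,(x,y) in(("scene",(235,150)),("side",(260,120))):
    c=cam(n);ims.append(cv2.resize(c["im"][y:y+140,x:x+130],None,fx=3,fy=3,interpolation=3))
cv2.imwrite("pics/f.png",np.hstack(ims)[:,:,::-1])
E
```

```text
t: 10.35
tcp_pos: [0.5079, -0.0334, 0.1083]
ee_rot: [[-0.987, 0.158, 0.013], [0.158, 0.987, 0.019], [-0.01, 0.021, -1.0]]
contact_force: [4.3, 32.5, 17.3]
finger_gap: -0.0005
gripper_force: 20.7
t: 11.15
tcp_pos: [0.5055, -0.0241, 0.2546]
ee_rot: [[-0.988, 0.156, 0.003], [0.156, 0.988, -0.001], [-0.003, -0.0, -1.0]]
contact_force: [-0.1, -0.3, -0.7]
finger_gap: -0.0004
gripper_force: 0.0
```

View pics/f.png

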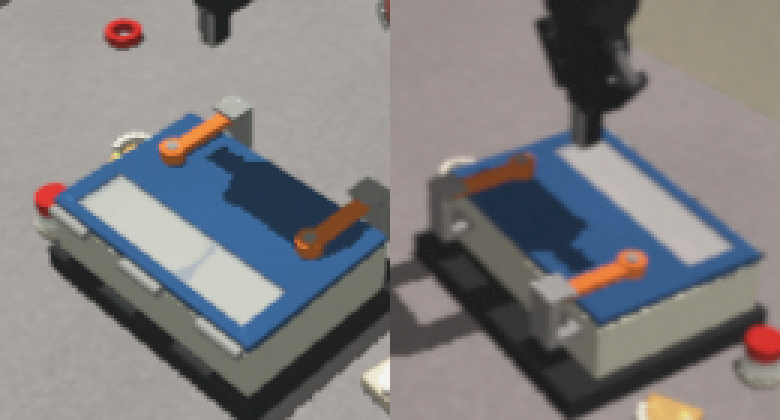

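Both bars run straight forward under their keepers (scene crop (230,120) and (365,205)). The lid is flat and the tool is clear of everything, so I'm handing the job in.

```bash
python3 -c "
from workcell import bot
print(bot.finish_job())"
```

```text
the job is handed in; nothing more can be done
None
```

The lid is shut and both turnbuttons are turned fully forward under their keepers; the job was handed in at about 11 s with the arm clear of everything, though the hand-in call did not return a verdict.

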